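Hang the copper can on the spring weighing arm

ROBOT

A 7-joint arm with a two-finger parallel gripper is mounted at the origin on the work surface. World frame = base frame: x ahead of the robot, y to its left, z up, the work surface at z = 0. Lengths are in m, angles in rad, forces in N, time in s.
With the tool pointing down it reaches from about 0.4 to 0.85 m from the base axis. Payload 10.4 kg.
Tool frame: the origin (TCP) lies midway between the tips of the shut fingers; the grasp point (between the pads) lies 19 mm behind it; z points along the fingers, y is the line along which they close (so a half turn about z gives the same grasp; the last joint's range is limited). The gripper opens to 85 mm and grips with 20 to 120 N. Pads are 22 mm wide; open, the fingers measure 114 mm over their backs; the gripper's body (76 mm by 85 mm) begins 54 mm behind the grasp point. The pads swing forward as they close: fully open they stand 13 mm farther back than shut.
Start: joints at [-1.199, 0.332, -0.065, 1.46, 0.022, 1.35, -0.088], TCP at [0.24, 0.577, 0.231] pointing down, gripper open.
Joint ranges: [-2.6, 2.6], [-0.5, 2.12], [-1.47, 1.34], [0.16, 2.42], [-1.27, 4.41], [0.06, 2.06], [-2.6, 2.6]. Speed limits (rad/s): [2.22, 2.22, 2.79, 2.79, 3.14, 3.14, 3.14].

INTERFACE

Orientations are given as a unit quaternion [x, y, z, w].
In Python, from workcell import get_obs, camera, camera_params, hand_in gives the robot as it stands.
- The arm moves only by the tool carry_out, never from a script. Its argument "commands" is a list that holds one entry, the list of rows, each a list of 6 numbers: the shift along the tool's x, y, z in units of 40 mm (1.0 is 40 mm), then the turn, a rotation vector about the tool's x, y, z in units of 6 degrees (1.0 is 6 degrees). In form: [[[x, y, z, ax, ay, az], ...]]. A call has 1 to 20 rows; each row shifts and turns the commanded pose from where the row before left it, along the tool's axes as they then stand; what a row does not reach is not made up. A row lasts 1/12 s, in which the tool goes at most 41.7 mm and 7.16 degrees, less where a joint would pass 70% of its speed; a pose out of reach is approached as far as the arm can. A call is refused whole if a number of a shift passes 1 or a number of a turn 1, either way. A call with a gripper value outside its range is refused whole. "hand" is the closure, from -1 (fully open) to 1 (shut), set as the call begins (left out, the last holds). The fingers move at their own pace and stop on an object; "force" is the grip in N (left out, the last holds). Time passes only in rows, so rows that do not move let the fingers close. It gives the time, the measured TCP pose, the force, the opening and the grip force at its end, in the units of the state.
- get_obs(): the state, without advancing time (a new reading comes with each control period).
- camera(name): name is "side" or "top" or "wrist"; returns the picture (384x512x3 uint8, red, green, blue); there is no depth.
- camera_params(name): a dict with "mtx" (3x3 intrinsics, pixels), "R" (3x3) and "t" (3): a world point X has camera coordinates R X + t. Camera axes: x right, y down, z forward; pixel columns grow to the right and rows downward; lengths in m; the calibration is good to about 2 mm. A picture is of the moment at which its call begins: read the wrist's pose just before it. camera_params takes no time and is no camera call; for the wrist camera it gives the pose at the moment of the call.
- hand_in(): hands the job in; it is judged then, once.
The state is a dict: "clock": time; "joint_pos": joint angles; "joint_velocities": joint speeds; "tau": joint torques, N m; "position": TCP position; "ee_rot": TCP orientation; "ft_force": force on the tool from outside, world axes, zero at the start; "torque": the same for the moment, N m; "grip_width": opening from 0.0 (shut) to 1.0 (fully open); "grasp_force": force on a finger pad.
Only numpy, scipy, OpenCV 4.12 (cv2) and the standard library are available. Lean on these libraries where they do the work, as an engineer would, in place of code of your own. Each camera call takes 0.05 s, during which the arm holds its last target. There are 200 camera calls.

TASK

Pick up the lidded copper can by its wooden grip and hang it by the bar of its bail in the saddle of the spring weighing arm, so that it can be weighed. The arm sinks under the weight: go down slowly with it, and let go only once the arm carries the whole weight, so that it neither drops nor springs back. Leave the can hanging upright and still, free of everything else, and do not knock the arm or disturb the other wares and tools.

Things in the scene. Friction and masses are not known exactly. Their poses are not given: they have to be found in the camera images.
- can_grip (a point): centre of the upright wooden grip (26 x 26 mm, 44 mm high) on top of the loose lidded copper can, 186 mm above the can's underside, 36 mm above the bar of its bail. z up, y along the bar. The can is 84 mm across (lid 88 mm, lid top 81 mm above the underside) and weighs anything from 0.2 to 0.64 kg, which cannot be seen.
- can_bar (a point): middle, on the centre line, of the level top bar of the can's rigid bail (copper, 9 mm thick, straight for 68 mm, uprights 51 mm out to either side), 150 mm above the can's underside. The window between lid and bar is 64 mm high and 83 mm wide. y along the bar, x through the window.
- can: the same loose lidded copper can; origin at the centre of its underside, z up, y along the bar of its bail
- saddle (a point): where the can's bar lies once hung: the notch at the free end of the weighing arm, a steel beam 16 mm wide and 14 mm deep, its top 4.5 mm below this point. A round nose in front rises 14 mm above the point and ends 21 mm ahead of it; a lip behind rises 10 mm. Notch floor 18 mm long. x runs along the beam from nose to post, y across: the bar lies along y.
- stand: the fixed stand of the weighing arm, with the beam on it: origin on the table 276 mm below the empty saddle, x level from nose to post, z up. The beam's pivot is at x 246, z 230 mm; post top at z 260 mm. The beam must pass through the window of the bail: the can comes from the nose side, its bar above the nose, then goes down into the notch.
- beam: the sprung beam; origin at its free end, on the notch's floor, 4.5 mm under the saddle point, axes as there. Empty, the beam rests at its upper stop, nose 0.14 rad up; under load it sinks about the pivot by some 15 mm at the saddle per newton (stop after 110 mm), calm within 2 s. Delicate: its end moving faster than 90 mm/s, down or up, counts as dropped or sprung back; letting go 15 mm off balance does it.
- jug: bystander, to be left alone: copper jug with a side handle, 130 mm high, no bail, open on top
- bowl: bystander, to be left alone: open copper bowl, 110 mm across
- beaker: bystander, to be left alone: copper beaker, 75 mm high
- hammer: bystander, to be left alone: hammer lying nearest the robot, 260 mm long
- hammer2: bystander, to be left alone: hammer with a dark handle, 240 mm long
- dolly: bystander, to be left alone: dark steel planishing dolly, 66 mm high
Mind the look-alikes: they are no part of the job. Leave any blue or green look-alike of the can alone.

How it is judged:
On the way, in this order (a step that is already met when the one before it is completed fails the run):
1. the can is lifted off the table by the gripper (height (world z) of can_bar above 0.2 m and contact force between the fingers and can above 1 N), for 0.2 s.
2. while still held, the can's bar lies in the saddle and the arm has sunk under it (distance between can_bar and saddle below 0.013 m and height (world z) of saddle below 0.262 m and contact force between the fingers and can above 1 N), for 0.3 s.
At the end, for the whole second after the job is handed in: the can hangs by its bar in the saddle (bar middle within 13 mm of the saddle point), upright within 0.15 rad and clear of the table, with the beam sunk under it (saddle point lower than 262 mm above the table); released, can slower than 30 mm/s and free end of the beam slower than 15 mm/s (distance between can_bar and saddle below 0.013 m and angle between can_bar's own z axis and vertical below 0.15 rad and height (world z) of saddle below 0.262 m and contact force between can and the fingers below 0.05 N and contact force between can and stand above 1 N and linear speed of can below 0.03 m/s and linear speed of beam below 0.015 m/s and height (world z) of can_bar above 0.16 m); the robot touches nothing.
It fails at once if the weighing arm drops or springs back (faster than 90 mm/s) (linear speed of beam above 0.09 m/s).
It fails at once if the can is forced against the weighing arm or its stand (over 14 N) (contact force between can and stand above 14 N).
It fails at once if the gripper or robot arm strikes the weighing arm (over 6 N) (contact force between any of the fingers, the arm and stand above 6 N).
It fails at once if the can is tipped over (beyond 0.6 rad) (angle between can_bar's own z axis and vertical above 0.6 rad).
It fails at once if another ware or tool is pushed by more than 30 mm (distance of any of jug, bowl, beaker, hammer, hammer2, dolly from where it was at the start of the episode above 0.03 m).
It also fails if it takes over 67 s, if anything falls off the work surface, if the arm or the gripper's body presses on something with over 40 N, if the wrist force passes 120 N, or if a joint passes its speed limit or range.

## Working session

There is one attempt and no reset: what is moved stays moved. The work goes in short steps, Python scripts to look and compute and a tool call to move; the robot and the scene stay as the last step left them, time stands still between calls to the robot, and variables do not carry over. Pictures are saved under pics/ and viewed, at most 10 in all, crops included, and the job is handed in when it is done.

Besides the shell and the picture viewer there is one more tool, called in YAML: its name, and indented under it one key for each argument. carry_out: Moves the arm, as the interface text tells. Its arguments: {"type":"object","properties":{"commands":{"type":"array"},"hand":{"type":"number"},"force":{"type":"number"}},"required":["commands"]}

```bash
ls; mkdir -p pics; cat > h.py <<'E'
import numpy as np, cv2, json
from workcell import get_obs, camera, camera_params, hand_in
from scipy.spatial.transform import Rotation as Ro
def P(name):
    c=camera_params(name); return {k:np.array(c[k]) for k in('mtx','R','t')}
def tri(*obs):  # (params,(u,v))
    A=[];b=[]
    for c,(u,v) in obs:
        M=c['mtx']@np.c_[c['R'],c['t']]
        for r in (M[0]-u*M[2],M[1]-v*M[2]): A.append(r[:3]/np.linalg.norm(r[:3])); b.append(-r[3]/np.linalg.norm(r[:3]))
    X,res,*_=np.linalg.lstsq(np.array(A),np.array(b),rcond=None)
    return X
def proj(c,X):
    p=c['mtx']@(c['R']@np.array(X)+c['t']); return p[:2]/p[2]
def save(name,f,crop=None,s=1):
    im=cv2.cvtColor(np.array(camera(name)),cv2.COLOR_RGB2BGR)
    cv2.imwrite('pics/raw_'+f,im)
    if crop: im=im[crop[1]:crop[3],crop[0]:crop[2]]
    cv2.imwrite('pics/'+f,cv2.resize(im,None,fx=s,fy=s,interpolation=cv2.INTER_CUBIC)); return im
E
python3 - <<'E'
from h import *
a=save('side','a.png');b=save('top','b.png')
cv2.imwrite('pics/ab.png',cv2.resize(np.vstack([a,b]),None,fx=.78,fy=.78))
for n in('side','top','wrist'):
    c=P(n); print(n,c['mtx'].tolist(),(-c['R'].T@c['t']).round(3),c['R'][2].round(2))
o=get_obs();print(o)
E
```

```text
pics
side [[495.04155108226405, 0.0, 264.5150564965236], [0.0, 495.04155108226405, 189.85025494108072], [0.0, 0.0, 1.0]] [-0.095  1.052  1.471] [ 0.35 -0.6  -0.72]
top [[359.9392679380689, 0.0, 256.73920114030295], [0.0, 359.9392679380689, 193.15739791784296], [0.0, 0.0, 1.0]] [ 0.396 -0.057  1.227] [ 0.15  0.   -0.99]
wrist [[274.2640464109652, 0.0, 256.2151046448902], [0.0, 274.2640464109652, 190.19228028189139], [0.0, 0.0, 1.0]] [0.162 0.609 0.373] [ 0.3  -0.13 -0.95]
{'clock': 0.1, 'joint_pos': array([-1.19860943,  0.33281493, -0.0646635 ,  1.46084387,  0.02161356,
        1.34990688, -0.08851597]), 'joint_velocities': array([ 0.00113684, -0.0016676 ,  0.00149688, -0.00175377, -0.00293107,
        0.00068522,  0.0005045 ]), 'tau': array([ 8.27418644e-04, -6.26743627e+01,  4.89152921e-02, -3.92430925e+01,
        1.63947721e-02,  6.88581727e-03,  1.79624499e-05]), 'position': array([0.24028169, 0.5766066 , 0.23059793]), 'ee_rot': array([ 1.96128031e-01,  9.80578088e-01, -6.33162881e-04, -8.45397690e-05]), 'ft_force': array([-0.74959283, -0.84126524, -1.04948425]), 'torque': array([-0.01464135, -0.0229651 ,  0.03760586]), 'grasp_force': 0.0, 'grip_width': 0.9992961134987993}
```

View pics/a.png

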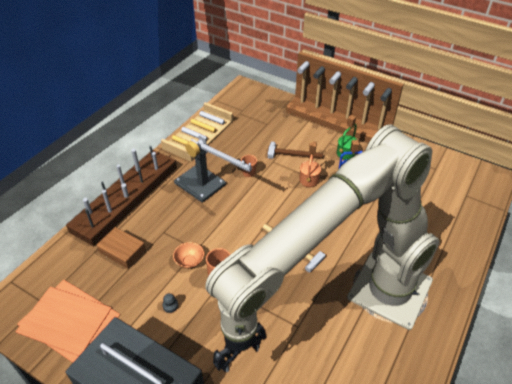

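View pics/b.png

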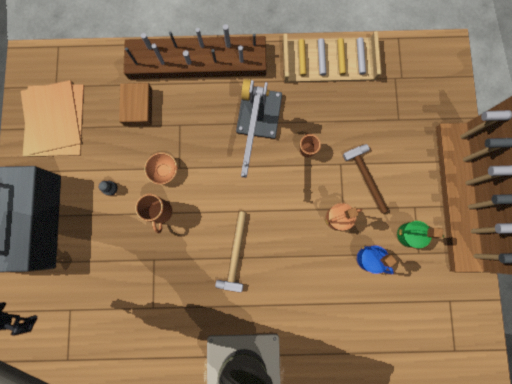

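The side view shows the copper can at about (311,172), with the blue and green look-alikes behind it, and the weighing arm's nose at about (248,167). In the top view the can is at (343,216), the nose at (244,175) and the post at (262,90). I'll enlarge both.

```bash
python3 - <<'E'
from h import *
a=cv2.imread('pics/raw_a.png')[125:205,185:345];b=cv2.imread('pics/raw_b.png')[70:240,225:375]
A=cv2.resize(a,None,fx=5,fy=5,interpolation=cv2.INTER_CUBIC)[:, :800]
cv2.imwrite('pics/a2.png',A)
b=b
cv2.imwrite('pics/b2.png',cv2.resize(b,None,fx=3.5,fy=3.5,interpolation=cv2.INTER_CUBIC))
E
```

```text
(no output)
```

View pics/a2.png

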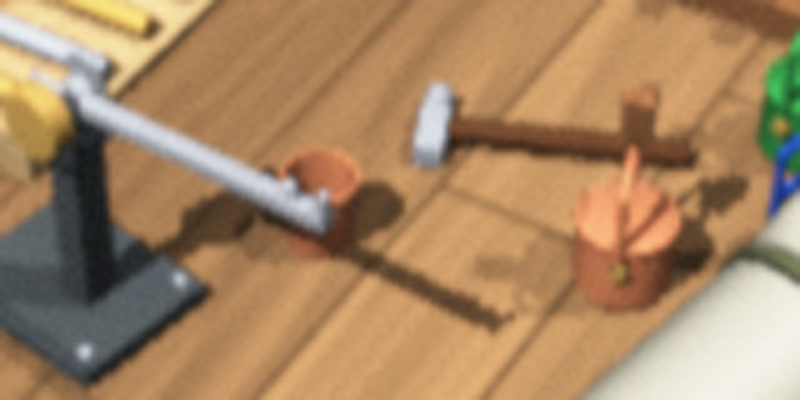

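View pics/b2.png

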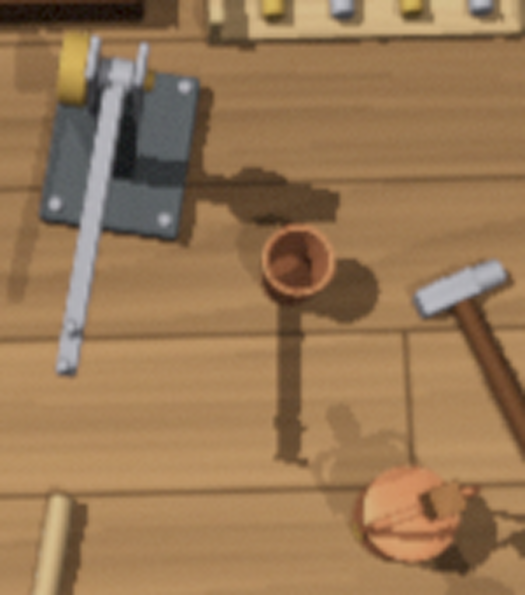

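```bash
python3 - <<'E'
from h import *
s=P('side');t=P('top')
S=lambda x,y:(s,(185+x/5,125+y/5));T=lambda x,y:(t,(225+x/3.5,70+y/3.5))
g=tri(S(640,115),T(442,500)); print('grip',g)
sd=tri(S(306,203),T(69,350)); print('saddle',sd)
pv=tri(S(85,92),T(120,70)); print('post',pv)
lp=tri(S(290,186),T(73,330)); print('lip',lp)
ns=tri(S(324,208),T(66,368)); print('nose',ns)
d=pv-sd; print('beam yaw',np.degrees(np.arctan2(d[1],d[0])))
# bail yaw: project model for candidates
for yaw in range(-90,90,15):
    u=np.array([-np.sin(np.radians(yaw)),np.cos(np.radians(yaw)),0])
    out=[]
    for z,w in((-.036,.034),(-.036,-.034),(-.12,.047),(-.12,-.047)):
        X=g+u*w+[0,0,z]; a=proj(s,X);b=proj(t,X)
        out.append((((a-[185,125])*5).round().astype(int).tolist(),((b-[225,70])*3.5).round().astype(int).tolist()))
    print(yaw,out)
E
```

```text
grip [ 0.48578063 -0.33150754  0.17724084]
saddle [ 0.6027757  -0.02512996  0.26846733]
post [ 0.84012706 -0.07284708  0.23373923]
lip [ 0.61764724 -0.02853744  0.27475693]
nose [ 0.58702264 -0.02293363  0.27336037]
beam yaw -11.367216931795271
-90 [([597, 134], [430, 466]), ([672, 164], [435, 545]), ([576, 204], [407, 463]), ([677, 245], [413, 564])]
-75 [([593, 141], [420, 468]), ([676, 157], [445, 543]), ([570, 213], [394, 465]), ([682, 236], [426, 562])]
-60 [([592, 148], [410, 472]), ([676, 150], [454, 539]), ([569, 223], [382, 471]), ([682, 225], [438, 557])]
-45 [([594, 155], [403, 479]), ([674, 142], [462, 533]), ([572, 233], [372, 479]), ([680, 215], [448, 549])]
-30 [([598, 162], [397, 487]), ([669, 135], [468, 524]), ([578, 243], [365, 490]), ([673, 206], [455, 538])]
-15 [([606, 168], [394, 496]), ([662, 129], [471, 515]), ([587, 252], [360, 502]), ([663, 198], [460, 526])]
0 [([615, 173], [393, 507]), ([653, 125], [472, 505]), ([600, 258], [359, 515]), ([651, 191], [460, 512])]
15 [([625, 176], [395, 517]), ([643, 122], [470, 495]), ([614, 262], [362, 528]), ([637, 187], [458, 499])]
30 [([636, 177], [399, 526]), ([632, 121], [465, 485]), ([629, 264], [367, 540]), ([623, 186], [452, 487])]
45 [([647, 177], [406, 534]), ([621, 121], [458, 477]), ([643, 263], [376, 550]), ([609, 187], [443, 477])]
60 [([657, 174], [415, 540]), ([611, 124], [450, 471]), ([657, 259], [387, 558]), ([595, 190], [432, 469])]
75 [([666, 169], [424, 544]), ([603, 128], [440, 468]), ([668, 253], [400, 563]), ([584, 196], [420, 465])]
```

carry_out:
  commands:
    - [[-0.75,-0.15,-0.2,0,0,0.5],[-0.75,-0.15,-0.2,0,0,0.5],[-0.75,-0.15,-0.2,0,0,0.5],[-0.75,-0.15,-0.2,0,0,0.5],[-0.75,-0.15,-0.2,0,0,0.5],[-0.75,-0.15,-0.2,0,0,0.5],[-0.75,-0.15,-0.2,0,0,0.5],[-0.75,-0.15,-0.2,0,0,0.5],[-0.75,-0.15,-0.2,0,0,0.5],[-0.75,-0.15,-0.2,0,0,0.5],[-0.75,-0.15,-0.2,0,0,0.5],[-0.75,-0.15,-0.2,0,0,0.5],[-0.75,-0.15,-0.2,0,0,0.5],[-0.7,-0.15,-0.2,0,0,0.5],[-0.7,-0.15,-0.2,0,0,0.5],[-0.7,-0.15,-0.2,0,0,0.5]]
  hand: -1

```text
clock: 1.43
position: [0.5008, 0.1848, 0.3593]
ee_rot: [0.579, 0.815, -0.0, -0.0]
ft_force: [0.9, 0.3, 0.4]
grip_width: 1.0
grasp_force: 0.0
```

carry_out:
  commands:
    - [[-0.7,0,0,0,0,0.5],[-0.7,0,0,0,0,0.5],[-0.7,0,0,0,0,0.5],[-0.7,0,0,0,0,0.5],[-0.7,0,0,0,0,0.5],[-0.7,0,0,0,0,0.5],[-0.7,0,0,0,0,0.5],[-0.7,0,0,0,0,0.5],[-0.7,0,0,0,0,0.5],[-0.7,0,0,0,0,0.5],[-0.7,0,0,0,0,0.5],[-0.7,0.1,0,0,0,0.5],[-0.7,0.1,0,0,0,0.5],[-0.7,0.1,0,0,0,0.5],[-0.6,0.1,0,0,0,0.5],[-0.4,0,0,0,0,1],[-0.2,0,0,0,0,1],[0,0,0,0,0,1],[0,0,0,0,0,1],[0,0,0,0,0,1]]

```text
clock: 3.1
position: [0.4944, -0.2455, 0.3589]
ee_rot: [0.956, 0.293, -0.0, -0.0]
ft_force: [-0.0, 0.1, -0.1]
grip_width: 0.998
grasp_force: 0.0
```

carry_out:
  commands:
    - [[0,0,0,0,0,1],[0,0,0,0,0,1],[0,0,0,0,0,0],[0,0,0,0,0,0]]

```text
clock: 3.43
position: [0.4946, -0.2453, 0.359]
ee_rot: [0.981, 0.196, -0.0, -0.0]
ft_force: [0.9, 0.5, -0.7]
grip_width: 1.0
grasp_force: 0.0
```

```bash
python3 - <<'E'
from h import *
o=get_obs();c=P('wrist');save('wrist','w1.png')
import pickle;pickle.dump((c,o['position'],o['ee_rot']),open('w1.pkl','wb'))
t=Ro.from_quat(o['ee_rot']).as_matrix();print(o['position'],np.degrees(np.arctan2(t[1,1],t[0,1])),-c['R'].T@c['t'])
for X in([.4858,-.3315,.177],[.4858,-.3315,.199],[.4858,-.3315,.141],[.603,-.025,.27]): print(proj(c,X))
E
```

```text
[ 0.49464379 -0.24527417  0.35903698] -67.42809425753754 [ 0.57091543 -0.21350145  0.50117395]
[316.52001507 199.64089671]
[320.37211896 206.25043138]
[311.12446508 190.38307924]
[ 17.03963926 -63.22652115]
```

View pics/w1.png

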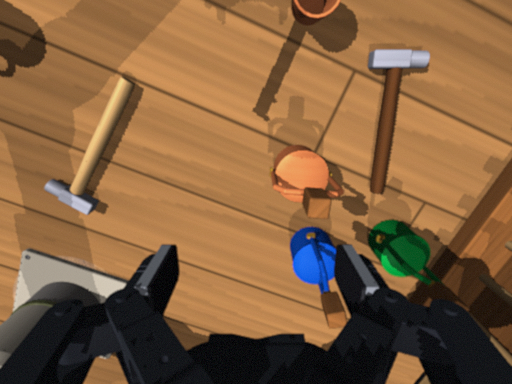

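The wrist view shows the copper can with its grip top at about (317,207), the bail running (275,180)–(342,192). Blue can at (315,260) is well apart. I'll enlarge it.

```bash
python3 - <<'E'
from h import *
a=cv2.imread('pics/raw_w1.png')[135:235,260:360]
cv2.imwrite('pics/w1c.png',cv2.resize(a,None,fx=6,fy=6,interpolation=cv2.INTER_CUBIC))
E
```

```text
(no output)
```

View pics/w1c.png

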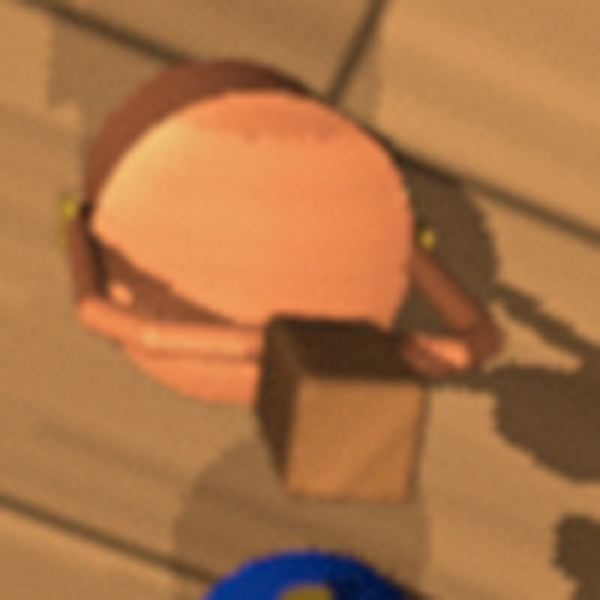

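```bash
cat >> h.py <<'E'
def ray(c,uv,z):
    d=c['R'].T@np.linalg.solve(c['mtx'],[uv[0],uv[1],1]);o=-c['R'].T@c['t'];return o+d*(z-o[2])/d[2]
E
python3 - <<'E'
from h import *;import pickle
c,p,q=pickle.load(open('w1.pkl','rb'))
W=lambda x,y:(260+x/6-.4,135+y/6-.4)
s=P('side');t=P('top')
print('top z208',ray(c,W(356,440),.208))
print('tri',tri((c,W(347,405)),(s,(313,148)),(t,(351.3,212.9))))
co=[ray(c,W(*k),.208) for k in((300,380),(425,385),(412,500),(288,495))]
for i in range(4):
    d=co[(i+1)%4]-co[i];print('edge',np.linalg.norm(d).round(4),np.degrees(np.arctan2(d[1],d[0])).round(1))
l,r=ray(c,W(85,305),.15),ray(c,W(490,340),.15);d=l-r
print('bar',l,r,(l+r)/2,np.linalg.norm(d),np.degrees(np.arctan2(d[1],d[0])))
l,r=ray(c,W(72,205),.06),ray(c,W(427,238),.06);d=l-r
print('rivets',(l+r)/2,np.linalg.norm(d),np.degrees(np.arctan2(d[1],d[0])))
E
```

```text
top z208 [ 0.48582026 -0.3274019   0.208     ]
tri [ 0.4849886  -0.33174324  0.1785937 ]
edge 0.0239 -69.9
edge 0.024 -158.5
edge 0.0243 110.0
edge 0.0239 20.6
bar [ 0.47497217 -0.27899765  0.15      ] [ 0.5024624  -0.36685006  0.15      ] [ 0.48871729 -0.32292386  0.15      ] 0.09205301632480041 107.37561975382901
rivets [ 0.49016279 -0.32823065  0.06      ] 0.09928327009146193 107.09837294094325
```

carry_out:
  commands:
    - [[0,0,0,0,0,0.75],[-0.2,0.48,0,0,0,0],[-0.2,0.48,0,0,0,0],[-0.2,0.48,0,0,0,0],[-0.25,0.48,0,0,0,0],[0,0,0.5,0,0,0],[0,0,0.5,0,0,0],[0,0,0.5,0,0,0],[0,0,0,0,0,0],[0,0,0,0,0,0]]
  force: 40

```text
clock: 4.32
position: [0.4857, -0.3286, 0.299]
ee_rot: [0.988, 0.156, -0.001, -0.001]
ft_force: [0.5, -1.6, 0.7]
grip_width: 0.999
grasp_force: 0.0
```

```bash
python3 - <<'E'
from h import *
o=get_obs();c=P('wrist');save('wrist','w2.png')
t=Ro.from_quat(o['ee_rot']).as_matrix();print(o['position'],np.degrees(np.arctan2(t[1,1],t[0,1])))
import pickle;pickle.dump((c,o['position'],o['ee_rot']),open('w2.pkl','wb'))
print(proj(c,[.486,-.329,.208]))
a=cv2.imread('pics/raw_w2.png')[150:350,140:400]
cv2.imwrite('pics/w2c.png',cv2.resize(a,None,fx=3,fy=3,interpolation=cv2.INTER_CUBIC))
E
```

```text
[ 0.48568548 -0.32856313  0.2990202 ] -71.99691127819952
[256.82847291 192.71402058]
```

View pics/w2c.png

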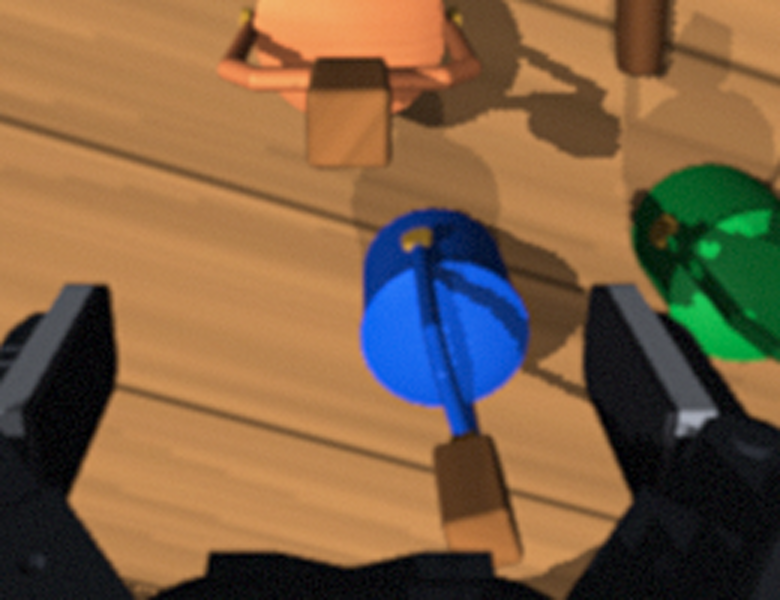

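The wrist view confirms the grip top at (256,192), within 1 px of prediction and level with the gripper; I can go down and grasp.

carry_out:
  commands:
    - [[0,0,0.5,0,0,0],[0,0,0.5,0,0,0],[0,0,0.5,0,0,0],[0,0,0.5,0,0,0],[0,0,0.45,0,0,0],[0,0,0.3,0,0,0],[0,0,0.3,0,0,0],[0,0,0.3,0,0,0],[0,0,0,0,0,0],[0,0,0,0,0,0],[0,0,0,0,0,0]]

```text
clock: 5.28
position: [0.4863, -0.3293, 0.1661]
ee_rot: [0.988, 0.155, 0.0, 0.0]
ft_force: [-0.1, -0.7, 0.3]
grip_width: 0.999
grasp_force: 0.0
```

```bash
cat > ft.py <<'E'
from h import *
F=[]
for i in range(5): F.append(get_obs()['ft_force']); camera('top')
o=get_obs();print(o['clock'],o['position'].round(4),Ro.from_quat(o['ee_rot']).as_euler('xyz',degrees=True).round(1),np.mean(F,0).round(2),np.std(F,0).round(2),o['grip_width'],o['grasp_force'])
E
python3 ft.py
```

```text
5.5333 [ 0.4862 -0.3291  0.1658] [180.   -0.   17.9] [-0.27 -0.21  0.13] [0.24 0.25 0.31] 1.0008329264074274 0.0
```

carry_out:
  commands:
    - [[0,0,0,0,0,0],[0,0,0,0,0,0],[0,0,0,0,0,0],[0,0,0,0,0,0],[0,0,0,0,0,0],[0,0,0,0,0,0],[0,0,0,0,0,0],[0,0,0,0,0,0],[0,0,0,0,0,0],[0,0,0,0,0,0],[0,0,0,0,0,0],[0,0,0,0,0,0]]
  hand: 1
  force: 40

```text
clock: 6.53
position: [0.486, -0.3288, 0.1653]
ee_rot: [0.988, 0.155, 0.0, -0.0]
ft_force: [-1.6, 2.4, 3.4]
grip_width: 0.301
grasp_force: 40.2
```

carry_out:
  commands:
    - [[0,0,-0.1,0,0,0],[0,0,-0.2,0,0,0],[0,0,-0.3,0,0,0],[0,0,-0.4,0,0,0],[0,0,-0.4,0,0,0],[0,0,-0.4,0,0,0],[0,0,-0.4,0,0,0],[0,0,-0.4,0,0,0],[0,0,-0.4,0,0,0],[0,0,-0.4,0,0,0],[0,0,-0.3,0,0,0],[0,0,-0.2,0,0,0],[0,0,-0.05,0,0,0],[0,0,0,0,0,0],[0,0,0,0,0,0],[0,0,0,0,0,0]]

```text
clock: 7.87
position: [0.4856, -0.3287, 0.3223]
ee_rot: [0.988, 0.155, -0.001, -0.0]
ft_force: [-0.1, -0.3, -6.6]
grip_width: 0.302
grasp_force: 39.9
```

```bash
python3 ft.py; python3 - <<'E'
from h import *
c=P('wrist');s=P('side')
o=get_obs()
a=save('side','s3.png')
# refine saddle using beam geometry: project model points for fit check in first side/top pictures
t=P('top')
for z in(.276,):
  for yaw in(-10,-11.5,-13):
    y=np.radians(yaw);ux=np.array([np.cos(y),np.sin(y),0])
    p=np.array([.6028,-.0251,.2715])
    for n,X in(('floor',p),('nosetop',p+ux*-.015+[0,0,.0185+.002]),('lip',p+ux*.013+[0,0,.0125]),('pivot',p+ux*.246+[0,0,-.0415])):
        print(yaw,n,((proj(s,X)-[185,125])*5).round(),((proj(t,X)-[225,70])*3.5).round())
E
```

```text
8.1167 [ 0.4858 -0.3288  0.3229] [-180.     0.    17.9] [-0.1   0.01 -6.11] [0.22 0.18 0.63] 0.30254943427539155 39.91691529750824
-10 floor [305. 200.] [ 69. 350.]
-10 nosetop [321. 188.] [ 65. 363.]
-10 lip [292. 178.] [ 71. 330.]
-10 pivot [68. 93.] [116.  75.]
-11.5 floor [305. 200.] [ 69. 350.]
-11.5 nosetop [321. 188.] [ 64. 363.]
-11.5 lip [292. 178.] [ 71. 330.]
-11.5 pivot [74. 89.] [124.  76.]
-13 floor [305. 200.] [ 69. 350.]
-13 nosetop [320. 189.] [ 64. 363.]
-13 lip [292. 178.] [ 72. 330.]
-13 pivot [80. 85.] [132.  77.]
```

carry_out:
  commands:
    - [[0,0,0,0,0,0.5],[0,0,0,0,0,0.7],[0,0,0,0,0,0.7],[0,0,0,0,0,0.7],[0,0,0,0,0,0.7],[0,0,0,0,0,0.7],[0,0,0,0,0,0.6],[0,0,0,0,0,0.3]]

```text
clock: 8.83
position: [0.4859, -0.3289, 0.3232]
ee_rot: [0.995, -0.102, -0.0, -0.0]
ft_force: [-0.6, -0.5, -6.6]
grip_width: 0.299
grasp_force: 39.9
```

carry_out:
  commands:
    - [[-0.03,-0.2,0,0,0,0],[-0.07,-0.4,0,0,0,0],[-0.07,-0.5,0,0,0,0],[-0.07,-0.5,0,0,0,0],[-0.07,-0.5,0,0,0,0],[-0.07,-0.5,0,0,0,0],[-0.07,-0.5,0,0,0,0],[-0.07,-0.5,0,0,0,0],[-0.07,-0.5,0,0,0,0],[-0.07,-0.5,0,0,0,0],[-0.07,-0.5,0,0,0,0],[-0.07,-0.5,0,0,0,0],[-0.07,-0.5,0,0,0,0],[-0.07,-0.5,0,0,0,0],[-0.07,-0.5,0,0,0,0],[-0.07,-0.5,0,0,0,0],[-0.07,-0.4,0,0,0,0],[-0.03,-0.2,0,0,0,0],[0,0,0,0,0,0],[0,0,0,0,0,0]]

```text
clock: 10.5
position: [0.5051, 0.0013, 0.3233]
ee_rot: [0.995, -0.1, 0.0, 0.0]
ft_force: [-0.8, -0.6, -6.4]
grip_width: 0.302
grasp_force: 40.5
```

```bash
python3 - <<'E'
from h import *
o=get_obs();c=P('wrist');save('wrist','w4.png',(120,0,390,270),2.2)
t=Ro.from_quat(o['ee_rot']).as_matrix();print(o['position'],np.degrees(np.arctan2(t[1,1],t[0,1])))
import pickle;pickle.dump((c,o['position'],o['ee_rot']),open('w4.pkl','wb'))
print(proj(c,[.603,-.025,.2715]),proj(c,[.84,-.073,.23]))
E
python3 ft.py
```

```text
[0.50507796 0.00134939 0.32332014] -101.48255548467971
[265.11325805  66.04905746] [ 267.14499867 -448.52311047]
10.8 [0.5052 0.0011 0.3233] [-180.    -0.   -11.6] [-0.3  -0.15 -6.51] [0.64 0.16 0.49] 0.29842659727239534 40.526418685913086
```

View pics/w4.png

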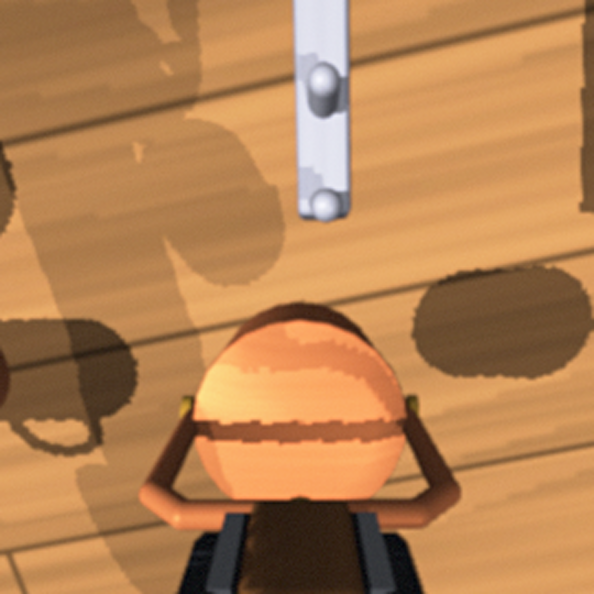

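The wrist view shows the beam ahead: lip at crop (322,90), nose at (325,205), a bit to the right of the bail's centre at (301,492); the bail is square to the tool.

```bash
python3 - <<'E'
from h import *;import pickle
c,p,q=pickle.load(open('w4.pkl','rb'));t=Ro.from_quat(q).as_matrix()
W=lambda x,y:(120+x/2.2-.3,y/2.2-.3)
def rel(X): return (t.T@(X-p)).round(4),X.round(4)
E=ray(c,W(325,216),.274);print('end floor',rel(E))
N=ray(c,W(325,200),.290);print('nose ball top',rel(N))
L=ray(c,W(322,80),.284);print('lip top',rel(L))
B=ray(c,W(322.5,0),.262);print('beam far',rel(B))
for X in(E,L,B):print(np.linalg.norm(X-E))
d=B-E;print('yaw',np.degrees(np.arctan2(d[1],d[0])))
s=P('side');T=P('top')
print('tri nose',tri((c,W(325,203)),(s,(185+324/5,125+200/5)),(T,(225+65/3.5,70+366/3.5))))
print('tri notch',tri((c,W(324,160)),(s,(185+306/5,125+203/5)),(T,(225+69/3.5,70+350/3.5))))
l,r=ray(c,W(143,492),.308),ray(c,W(460,490),.308);print('bar',rel((l+r)/2),rel(l),rel(r))
E
```

```text
end floor (array([0.0817, 0.008 , 0.0493]), array([ 0.5835, -0.0227,  0.274 ]))
nose ball top (array([0.0859, 0.0073, 0.0333]), array([ 0.5878, -0.0229,  0.29  ]))
lip top (array([0.1161, 0.0063, 0.0393]), array([ 0.6176, -0.028 ,  0.284 ]))
beam far (array([0.1406, 0.0069, 0.0614]), array([ 0.6415, -0.0335,  0.262 ]))
0.0
0.03588203312321048
0.06011984661146647
yaw -10.500745500310472
tri nose [ 0.58701454 -0.02282045  0.28121476]
tri notch [ 0.60128316 -0.02498539  0.26960574]
bar (array([0.0069, 0.0008, 0.0153]), array([ 0.5117, -0.0008,  0.308 ])) (array([ 0.0066, -0.0448,  0.0153]), array([0.5205, 0.0439, 0.308 ])) (array([0.0072, 0.0464, 0.0153]), array([ 0.5029, -0.0456,  0.308 ]))
```

carry_out:
  commands:
    - [[0,0.08,0,0,0,0],[0.1,0.08,0,0,0,0],[0.2,0,0,0,0,0],[0.2,0,0,0,0,0],[0.2,0,0,0,0,0],[0.2,0,0,0,0,0],[0.2,0,0,0,0,0],[0.2,0,0,0,0,0],[0.2,0,0,0,0,0],[0.2,0,0,0,0,0],[0.2,0,0,0,0,0],[0.2,0,0,0,0,0],[0.2,0,0,0,0,0],[0.2,0,0,0,0,0],[0.15,0,0,0,0,0],[0.1,0,0,0,0,0],[0,0,0,0,0,0],[0,0,0,0,0,0]]

```text
clock: 12.3
position: [0.6117, -0.0265, 0.3232]
ee_rot: [0.995, -0.101, -0.0, 0.0]
ft_force: [0.2, -0.2, -5.9]
grip_width: 0.298
grasp_force: 40.5
```

```bash
python3 - <<'E'
from h import *
o=get_obs();c=P('wrist');w=save('wrist','w5.png',(196,170,316,300))
t=Ro.from_quat(o['ee_rot']).as_matrix();print(o['position'],np.degrees(np.arctan2(t[1,1],t[0,1])))
s=save('side','s5.png',(210,120,290,200))
cv2.imwrite('pics/5.png',np.hstack([cv2.resize(w,(400,433),interpolation=2),cv2.resize(s,(400,433),interpolation=2)]))
b=o['position']+[0,0,-.0153]; print('bar px side',proj(P('side'),b),proj(P('side'),b+[.01*.2,.034,0]))
E
python3 ft.py
```

```text
[ 0.61165474 -0.02652674  0.32317303] -101.54010093334688
bar px side [244.04052003 156.19859882] [238.27186476 161.61540606]
12.65 [ 0.6115 -0.0263  0.3234] [-180.    -0.   -11.5] [ 0.29  0.09 -5.79] [0.73 0.48 0.53] 0.29845308332367904 40.52432298660278
```

View pics/5.png

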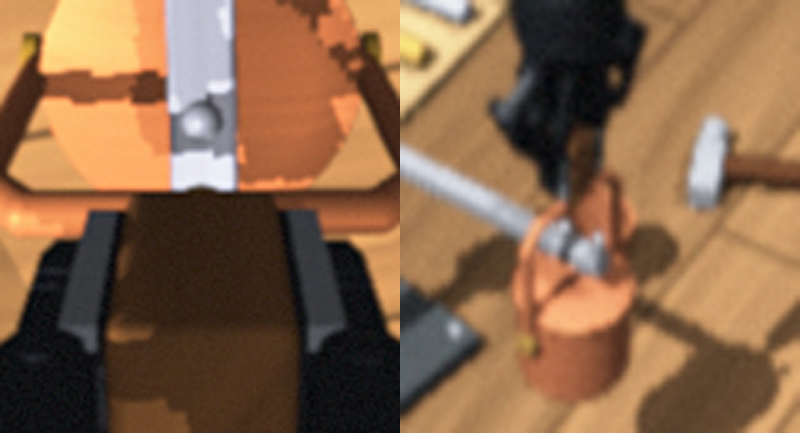

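```bash
python3 - <<'E'
from h import *
o=get_obs();c=P('wrist');p=o['position'];t=Ro.from_quat(o['ee_rot']).as_matrix()
for z in(.278,.284):
  for v in(98,120,): print('lip',z,v,(t.T@(ray(c,(196+200/3.333-.4,170+v/3.333-.4),z)-p)).round(4))
print('bar',(t.T@(ray(c,(196+60/3.333-.4,170+211/3.333-.4),.308)-p)).round(4),(t.T@(ray(c,(196+350/3.333-.4,170+211/3.333-.4),.308)-p)).round(4))
E
```

```text
lip 0.278 98 [0.0116 0.     0.0454]
lip 0.278 120 [0.0064 0.     0.0454]
lip 0.284 98 [0.0139 0.0001 0.0394]
lip 0.284 120 [0.0089 0.0001 0.0394]
bar [-0.0002 -0.0269  0.0155] [-0.0002  0.029   0.0154]
```

The wrist view shows the bar just before the lip, beam centred between the fingers, about 6 mm too far toward the post (I overshot). I'll shift back and lower slowly.

carry_out:
  commands:
    - [[-0.05,0,0,0,0,0],[-0.06,0,0,0,0,0],[-0.05,0,0,0,0,0],[0,0,0.06,0,0,0],[0,0,0.06,0,0,0],[0,0,0.06,0,0,0],[0,0,0.06,0,0,0],[0,0,0.06,0,0,0],[0,0,0.06,0,0,0],[0,0,0.06,0,0,0],[0,0,0.06,0,0,0],[0,0,0.06,0,0,0],[0,0,0.06,0,0,0],[0,0,0.06,0,0,0],[0,0,0.06,0,0,0],[0,0,0.04,0,0,0],[0,0,0,0,0,0],[0,0,0,0,0,0]]

```text
clock: 14.15
position: [0.6054, -0.0251, 0.2929]
ee_rot: [0.995, -0.1, -0.0, -0.0]
ft_force: [-0.0, -0.0, -6.0]
grip_width: 0.302
grasp_force: 40.5
```

```bash
python3 ft.py
```

```text
14.4 [ 0.6055 -0.0251  0.293 ] [-180.    -0.   -11.5] [-0.07  0.21 -5.98] [0.21 0.3  0.23] 0.29802933038456125 40.48649489879608
```

carry_out:
  commands:
    - [[0,0,0.04,0,0,0],[0,0,0.05,0,0,0],[0,0,0.05,0,0,0],[0,0,0.05,0,0,0],[0,0,0.05,0,0,0],[0,0,0.05,0,0,0],[-0.01,0,0.05,0,0,0],[-0.01,0,0.05,0,0,0],[-0.01,0,0.05,0,0,0],[-0.01,0,0.04,0,0,0],[0,0,0.02,0,0,0],[0,0,0,0,0,0],[0,0,0,0,0,0],[0,0,0,0,0,0]]

```text
clock: 15.57
position: [0.6038, -0.0248, 0.273]
ee_rot: [0.995, -0.1, -0.0, -0.0]
ft_force: [-0.7, -0.5, -5.0]
grip_width: 0.304
grasp_force: 40.6
```

```bash
python3 ft.py; python3 - <<'E'
from h import *
w=save('wrist','w6.png',(196,150,316,300));s=save('side','s6.png',(210,130,290,230))
cv2.imwrite('pics/6.png',np.hstack([cv2.resize(w,(400,500),interpolation=2),cv2.resize(s,(400,500),interpolation=2)]))
E
```

```text
15.8167 [ 0.6038 -0.0247  0.2729] [-180.     0.   -11.5] [-0.38  0.11 -4.97] [0.54 0.75 0.29] 0.30308988216813926 40.60113966464996
```

View pics/6.png

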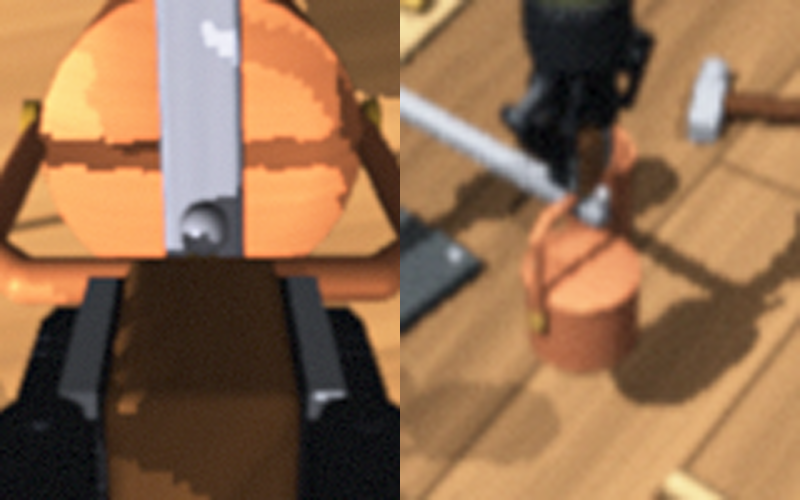

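The view shows the bar seated in the notch, between lip and nose, with the load going over to the beam (6.0 → 5.0 N). I'll sink on with it.

carry_out:
  commands:
    - [[0,0,0.03,0,0,0],[0,0,0.05,0,0,0],[-0.01,0,0.06,0,0,0],[0,0,0.06,0,0,0],[-0.01,0,0.06,0,0,0],[0,0,0.06,0,0,0],[-0.01,0,0.06,0,0,0],[0,0,0.06,0,0,0],[0,0,0.06,0,0,0],[0,0,0.06,0,0,0],[0,0,0.06,0,0,0],[0,0,0.06,0,0,0],[0,0,0.05,0,0,0],[0,0,0.03,0,0,0],[0,0,0,0,0,0],[0,0,0,0,0,0],[0,0,0,0,0,0]]

```text
clock: 17.33
position: [0.6027, -0.0245, 0.2426]
ee_rot: [0.995, -0.1, 0.0, -0.0]
ft_force: [0.8, 0.6, -2.0]
grip_width: 0.3
grasp_force: 40.8
```

```bash
python3 ft.py
```

```text
17.5833 [ 0.6027 -0.0245  0.2426] [-180.    -0.   -11.5] [ 0.83 -0.11 -2.56] [0.26 0.39 0.39] 0.2941538267533678 40.82544922828674
```

carry_out:
  commands:
    - [[0,0,0.03,0,0,0],[0,0,0.05,0,0,0],[0.01,0,0.06,0,0,0],[0,0,0.06,0,0,0],[0.01,0,0.06,0,0,0],[0,0,0.06,0,0,0],[0.01,0,0.06,0,0,0],[0,0,0.06,0,0,0],[0.01,0,0.06,0,0,0],[0.01,0,0.06,0,0,0],[0.01,0,0.04,0,0,0],[0,0,0.02,0,0,0],[0,0,0,0,0,0],[0,0,0,0,0,0],[0,0,0,0,0,0]]

```text
clock: 18.83
position: [0.6046, -0.0248, 0.2175]
ee_rot: [0.995, -0.1, -0.001, -0.0]
ft_force: [-5.4, 1.7, -1.6]
grip_width: 0.298
grasp_force: 41.0
```

```bash
python3 ft.py
```

```text
19.0833 [ 0.6046 -0.0248  0.2175] [-1.80e+02  1.00e-01 -1.15e+01] [-5.47  1.09 -2.14] [0.26 0.55 0.59] 0.30024483098341737 41.03364586830139
```

carry_out:
  commands:
    - [[-0.01,0,0,0,0,0],[-0.01,0,0,0,0,0],[-0.01,0,0,0,0,0],[-0.01,0,0,0,0,0],[-0.01,0,0,0,0,0],[0,0,0,0,0,0],[0,0,0,0,0,0],[0,0,0,0,0,0]]

```text
clock: 19.75
position: [0.6035, -0.0247, 0.218]
ee_rot: [0.995, -0.1, 0.001, -0.0]
ft_force: [1.9, 0.4, -0.6]
grip_width: 0.297
grasp_force: 41.1
```

```bash
python3 ft.py
```

```text
20.0 [ 0.6032 -0.0247  0.2177] [-180.    -0.   -11.5] [ 1.95 -0.06 -0.74] [0.38 0.54 0.21] 0.29878268244140205 41.08380138874054
```

carry_out:
  commands:
    - [[0.01,0,0,0,0,0],[0,0,0.02,0,0,0],[0,0,0.03,0,0,0],[0,0,0.03,0,0,0],[0,0,0.03,0,0,0],[0,0,0.03,0,0,0],[0,0,0.02,0,0,0],[0,0,0,0,0,0],[0,0,0,0,0,0],[0,0,0,0,0,0],[0,0,0,0,0,0]]

```text
clock: 20.92
position: [0.6034, -0.0247, 0.2113]
ee_rot: [0.995, -0.1, -0.0, -0.0]
ft_force: [1.9, -0.1, -1.3]
grip_width: 0.301
grasp_force: 41.1
```

```bash
python3 ft.py
```

```text
21.1667 [ 0.6034 -0.0247  0.2113] [-180.     0.   -11.5] [ 1.14 -0.65 -0.9 ] [0.45 0.32 0.37] 0.2995343607063589 41.135133504867554
```

carry_out:
  commands:
    - [[0.01,0,0.02,0,0,0],[0,0,0.03,0,0,0],[0,0,0.03,0,0,0],[0.01,0,0.03,0,0,0],[0,0,0.03,0,0,0],[0,0,0.03,0,0,0],[0.01,0,0.02,0,0,0],[0,0,0,0,0,0],[0,0,0,0,0,0],[0,0,0,0,0,0],[0,0,0,0,0,0]]

```text
clock: 22.08
position: [0.6046, -0.0249, 0.2037]
ee_rot: [0.995, -0.1, 0.0, -0.0]
ft_force: [1.2, -0.0, -0.4]
grip_width: 0.297
grasp_force: 41.2
```

```bash
python3 ft.py; python3 ft.py
```

```text
22.3333 [ 0.6047 -0.0249  0.2037] [-180.    -0.   -11.5] [ 1.24 -0.09 -0.11] [0.28 0.35 0.38] 0.3018062017853101 41.219626665115356
22.5833 [ 0.6046 -0.0249  0.2037] [-180.    -0.   -11.5] [ 1.22 -0.16 -0.05] [0.34 0.74 0.4 ] 0.30227837967089727 41.22137188911438
```

carry_out:
  commands:
    - [[0.01,0,0.01,0,0,0],[0.01,0,0.01,0,0,0],[0,0,0.01,0,0,0],[0,0,0.01,0,0,0],[0,0,0,0,0,0],[0,0,0,0,0,0],[0,0,0,0,0,0],[0,0,0,0,0,0]]
  force: 20

```text
clock: 23.25
position: [0.6052, -0.025, 0.202]
ee_rot: [0.995, -0.1, -0.0, -0.0]
ft_force: [-2.3, 0.5, -0.6]
grip_width: 0.296
grasp_force: 41.2
```

```bash
python3 ft.py; python3 ft.py
```

```text
23.5 [ 0.6052 -0.025   0.202 ] [-180.     0.   -11.5] [-2.53  1.05 -0.66] [0.4  0.37 0.4 ] 0.302460900399519 41.224955320358276
23.75 [ 0.6052 -0.025   0.202 ] [-180.     0.   -11.5] [-3.67  1.07 -0.69] [0.4  0.45 0.36] 0.29857772513151143 41.22669696807861
```

carry_out:
  commands:
    - [[-0.01,0,0,0,0,0],[0,0,0,0,0,0],[0,0,0,0,0,0],[0,0,0,0,0,0],[0,0,0,0,0,0],[0,0,0,0,0,0]]
  hand: 1
  force: 20

```text
clock: 24.25
position: [0.6051, -0.025, 0.2021]
ee_rot: [0.995, -0.1, 0.0, -0.0]
ft_force: [-2.3, 0.0, -0.1]
grip_width: 0.301
grasp_force: 41.2
```

```bash
python3 ft.py; python3 ft.py
```

```text
24.5 [ 0.6051 -0.025   0.2021] [-180.    -0.   -11.5] [-2.37  0.42 -0.31] [0.3  0.39 0.75] 0.29654500149370805 41.23977184295654
24.75 [ 0.6051 -0.025   0.2021] [-180.    -0.   -11.5] [-1.58  0.46 -0.44] [0.3  0.6  0.48] 0.2988418094279866 41.24169409275055
```

carry_out:
  commands:
    - [[-0.01,0,0.02,0,0,0],[0,0,0.02,0,0,0],[0,0,0.02,0,0,0],[0,0,0.02,0,0,0],[0,0,0,0,0,0],[0,0,0,0,0,0],[0,0,0,0,0,0],[0,0,0,0,0,0]]

```text
clock: 25.42
position: [0.6048, -0.025, 0.199]
ee_rot: [0.995, -0.1, 0.0, -0.0]
ft_force: [1.8, 0.4, 0.6]
grip_width: 0.296
grasp_force: 41.3
```

```bash
python3 ft.py; python3 ft.py
```

```text
25.6667 [ 0.6046 -0.025   0.1989] [-180.    -0.   -11.5] [ 2.14 -0.16  0.59] [0.24 0.32 0.23] 0.2990834632309455 41.27347469329834
25.9167 [ 0.6046 -0.025   0.1989] [-180.    -0.   -11.5] [ 1.89 -0.49  0.68] [0.54 0.33 0.6 ] 0.3012466020139782 41.26956045627594
```

carry_out:
  commands:
    - [[0.007,0,-0.01,0,0,0],[0,0,0,0,0,0],[0,0,0,0,0,0],[0,0,0,0,0,0],[0,0,0,0,0,0],[0,0,0,0,0,0],[0,0,0,0,0,0]]

```text
clock: 26.5
position: [0.6047, -0.025, 0.1992]
ee_rot: [0.995, -0.1, -0.0, -0.0]
ft_force: [0.3, -0.6, 0.9]
grip_width: 0.302
grasp_force: 41.3
```

```bash
python3 ft.py; python3 ft.py
```

```text
26.75 [ 0.6047 -0.025   0.1992] [-180.     0.   -11.5] [-0.99 -0.35  0.35] [0.95 0.31 0.38] 0.3010992411593223 41.255030035972595
27.0 [ 0.6047 -0.025   0.1992] [180.    0.  -11.5] [-1.81 -0.22 -0.18] [0.35 0.45 0.28] 0.3004691422418867 41.25099062919617
```

carry_out:
  commands:
    - [[-0.004,0,0,0,0,0],[0,0,0,0,0,0],[0,0,0,0,0,0],[0,0,0,0,0,0]]

```text
clock: 27.33
position: [0.6047, -0.0249, 0.1993]
ee_rot: [0.995, -0.1, -0.0, -0.0]
ft_force: [-2.2, -0.1, -0.4]
grip_width: 0.301
grasp_force: 41.2
```

```bash
python3 ft.py; python3 ft.py
```

```text
27.5833 [ 0.6047 -0.025   0.1993] [-180.     0.   -11.5] [-1.71 -0.2  -0.17] [0.36 0.21 0.42] 0.29609798392321546 41.244953870773315
27.8333 [ 0.6047 -0.025   0.1993] [-180.     0.   -11.5] [-2.26 -0.7  -0.2 ] [0.41 0.22 0.39] 0.29813441453848977 41.24330699443817
```

carry_out:
  commands:
    - [[-0.005,0,0.01,0,0,0],[0,0,0.01,0,0,0],[0,0,0,0,0,0],[0,0,0,0,0,0],[0,0,0,0,0,0],[0,0,0,0,0,0]]

```text
clock: 28.33
position: [0.6047, -0.025, 0.1986]
ee_rot: [0.995, -0.1, 0.0, -0.0]
ft_force: [-0.7, -1.1, 0.0]
grip_width: 0.298
grasp_force: 41.3
```

```bash
python3 ft.py; python3 ft.py
```

```text
28.5833 [ 0.6047 -0.0249  0.1986] [-180.    -0.   -11.5] [ 0.33 -1.19  0.13] [0.52 0.42 0.31] 0.30179076595486354 41.32905185222626
28.8333 [ 0.6047 -0.0249  0.1986] [-180.    -0.   -11.5] [ 0.78 -0.89  0.04] [0.52 0.34 0.31] 0.29135247731180236 41.350523829460144
```

The hand now carries almost nothing (Fz ≈ 0.1 N, Fx ≈ 0.6 N), so I'm releasing.

carry_out:
  commands:
    - [[0,0,0,0,0,0],[0,0,0,0,0,0],[0,0,0,0,0,0],[0,0,0,0,0,0],[0,0,0,0,0,0],[0,0,0,0,0,0],[0,0,0,0,0,0],[0,0,0,0,0,0],[0,0,0,0,0,0],[0,0,0,0,0,0],[0,0,0,0,0,0],[0,0,0,0,0,0]]
  hand: -0.5

```text
clock: 29.83
position: [0.6045, -0.0249, 0.1985]
ee_rot: [0.995, -0.1, 0.0, -0.0]
ft_force: [0.3, 0.8, -0.1]
grip_width: 0.754
grasp_force: 0.0
```

carry_out:
  commands:
    - [[0,0,-0.1,0,0,0],[0,0,-0.2,0,0,0],[0,0,-0.3,0,0,0],[0,0,-0.3,0,0,0],[0,0,-0.3,0,0,0],[0,0,-0.3,0,0,0],[0,0,-0.3,0,0,0],[0,0,-0.4,0,0,0],[0,0,-0.4,0,0,0],[0,0,-0.4,0,0,0],[0,0,-0.4,0,0,0],[0,0,-0.2,0,0,0],[0,0,0,0,0,0],[0,0,0,0,0,0],[0,0,0,0,0,0],[0,0,0,0,0,0],[0,0,0,0,0,0],[0,0,0,0,0,0],[0,0,0,0,0,0],[0,0,0,0,0,0]]

```text
clock: 31.5
position: [0.6045, -0.0249, 0.3423]
ee_rot: [0.995, -0.1, -0.0, -0.0]
ft_force: [-0.5, -0.3, 0.2]
grip_width: 0.753
grasp_force: 0.0
```

```bash
python3 - <<'E'
from h import *
o=get_obs();print(o['position'],o['grip_width'],o['grasp_force'],o['ft_force'])
p=None
for i in range(14):
    im=np.array(camera('side')).astype(float)[120:240,210:300]
    if p is not None and i%3==0: print(np.abs(im-p).max(),np.abs(im-p).mean().round(3))
    p=im
s=P('side');im=cv2.imread('pics/raw_a.png')
# copper mask centroid of hanging can vs predicted body centre
hsv=cv2.cvtColor(p.astype(np.uint8),cv2.COLOR_RGB2HSV);m=cv2.inRange(hsv,(3,110,80),(11,255,255))
n,l,st,ce=cv2.connectedComponentsWithStats(m);k=1+np.argmax(st[1:,4]);print(st[k],ce[k]+[210,120])
b=np.array([.6047,-.025,.1833]);print('pred body',proj(s,b-[0,0,.11]),'lid',proj(s,b-[0,0,.069]),'bottom',proj(s,b-[0,0,.15]))
E
```

```text
[ 0.60451206 -0.02491206  0.3423227 ] 0.7532342402417666 0.0 [-0.46737222 -0.25937171  0.21944044]
17.0 2.028
15.0 1.995
14.0 2.0
14.0 2.022
[ 25  65  23  32 399] [246.13533835 202.46616541]
pred body [246.31231708 202.63709848] lid [246.17913246 195.2793859 ] bottom [246.4383238  209.59827173]
```

carry_out:
  commands:
    - [[0,0,0,0,0,0],[0,0,0,0,0,0],[0,0,0,0,0,0],[0,0,0,0,0,0],[0,0,0,0,0,0],[0,0,0,0,0,0],[0,0,0,0,0,0],[0,0,0,0,0,0],[0,0,0,0,0,0],[0,0,0,0,0,0],[0,0,0,0,0,0],[0,0,0,0,0,0],[0,0,0,0,0,0],[0,0,0,0,0,0],[0,0,0,0,0,0],[0,0,0,0,0,0],[0,0,0,0,0,0],[0,0,0,0,0,0],[0,0,0,0,0,0],[0,0,0,0,0,0]]

```text
clock: 33.87
position: [0.6045, -0.0249, 0.3425]
ee_rot: [0.995, -0.1, -0.0, -0.0]
ft_force: [0.5, -0.4, 0.5]
grip_width: 0.748
grasp_force: 0.0
```

```bash
python3 -c "
from workcell import hand_in
print(hand_in())"
```

```text
the job is handed in; nothing more can be done
None
```

The can hangs by its bar in the saddle of the sunken weighing arm, released and still in the last camera check, and the job is handed in at about 34 s; no verdict came back.

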